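# Set the slicer and hold the hand guard flush on its deck

## Task

Get the vegetable slicer ready for slicing: crank its handwheel clockwise until the small metal nub on the wheel points straight at the index tab on the gearbox, and let go of it. Then pick up the hand guard by its grip, tilt it to the slope of the deck and hold its sole flush on the middle of the deck, the grip running up and down the slope, with a light steady push. Finish while still gripping the guard and pressing it there, with the wheel left at its mark and the other kitchen things left alone.

Things in the scene. Friction and masses are not known exactly. Their poses are not given: they have to be found in the camera images.
- slicer: Vegetable slicer base, fixed to the worktop: aluminium plate 310 x 160 x 14 mm. Origin on the worktop below the deck's hinge, midway across the low end; x points to the high end (within 0.3 rad of world x), y left, z up. On its left, centred at (120, 175) mm, is the gearbox, a grey block 100 x 90 mm, 50 mm high, with the handwheel. Two curved steel bars past the deck's high end reach up to 165 mm.
- index_tab (a point): Top of the index tab, a small upright aluminium piece 7 x 6 mm fixed on the gearbox beside the wheel's rim, on the slicer's +x side; 68 mm above the worktop.
- wheel (a joint): Turn of the handwheel, rad: grows clockwise seen from above, stops at 0 and 4.0, starts between 0 and 0.7, stays where left (friction about 0.15 N m). At 0 the nub points along the slicer's -x, at 3.14 along its +x, straight at the index tab: the mark. Turning raises the blade bar at the deck's low edge by 2 mm per rad.
- wheel_grip (a point): Point on the wheel's upright axis, 87 mm above the worktop, inside its grip bar; turns with the wheel. The wheel is a black disc of radius 42 mm, top face 63 mm above the worktop; the grip bar on it is 50 mm long along this point's x axis, 16 mm wide, its top 99 mm above the worktop. The metal nub (9 mm wide, 8 high) stands on the disc 36 mm out along this point's -x.
- deck: Sloping steel deck, 245 x 124 mm between side rails 4 mm proud. Origin on the upper face, middle of the low edge, 30 mm above the worktop; x runs up the slope, y left, z square out of the face. It rises away from the robot at a clamped slope of 0.25 to 0.50 rad and does not give when pushed. A blade bar stands up to 7 mm above the low edge. Middle of the deck: x = 125 mm, y = 0.
- guard: Hand guard, loose, lying sole down on the worktop to the right of the slicer: a black plastic sole plate 100 x 90 x 10 mm with an upright grip block in its middle, 56 mm long (x), 26 mm wide (y), reaching 54 mm above the sole. Origin in the centre of the sole's underside, x along the grip block, z up. About 0.2 kg.
- jar: Lidded glass jar, bystander, 66 mm across, 100 mm high; origin under its centre.
- mug: White mug, bystander, 80 mm across, 90 mm high; origin under its centre.
- bowl: Blue bowl, bystander, 120 mm across, 50 mm high; origin under its centre.
Not all that is in view belongs to the job. Of the things shaped like the guard, the black one is meant.

How it is judged:
By the outcome, as a careful person would: the job done as asked, in the order asked, and still so for the second after the job is handed in, while the arm keeps its last pose, push and grip.
It also fails if it takes over 64 s, if anything falls off the work surface, if the arm or the gripper's body presses on something with over 40 N, if the wrist force passes 120 N, or if a joint passes its speed limit or range.

## Robot

A 6-joint arm with a two-finger parallel gripper is mounted at the origin on the work surface. World frame = base frame: x ahead of the robot, y to its left, z up, the work surface at z = 0. Lengths are in m, angles in rad, forces in N, time in s.
With the tool pointing down it reaches from about 0.375 to 0.9 m from the base axis. Payload 3.1 kg.
Tool frame: the origin (TCP) lies midway between the tips of the shut fingers; the grasp point (between the pads) lies 19 mm behind it; z points along the fingers, y is the line along which they close (so a half turn about z gives the same grasp; the last joint's range is limited). The gripper opens to 85 mm and grips with 20 to 120 N. Pads are 22 mm wide; open, the fingers measure 114 mm over their backs; the gripper's body (76 mm by 85 mm) begins 54 mm behind the grasp point. The pads swing forward as they close: fully open they stand 13 mm farther back than shut.
Start: joints at [1.161, 0.527, 1.433, -0, 1.181, -0.178], TCP at [0.144, 0.608, 0.231] pointing down, gripper open.
Joint ranges: [-3.08, 3.08], [-0.75, 2.2], [0.22, 2.44], [-1.43, 4.57], [0, 2.65], [-2.85, 2.85]. Speed limits (rad/s): [2.79, 2.79, 3.14, 3.14, 3.14, 3.14].

## Interface

Orientations are given as a unit quaternion [x, y, z, w].
In Python, from station import manip gives the robot as it stands.
- The arm moves only by the tool drive_tool, never from a script. Its argument "motion" is a list that holds one entry, the list of rows, each a list of 5 numbers: the finger opening in mm, from 0 to 85.4, then the shift along the tool's x, y, z in units of 30 mm (1.0 is 30 mm), then the turn about the tool's z in units of 8 degrees (1.0 is 8 degrees). In form: [[[fingers, x, y, z, yaw], ...]]. A call has 1 to 10 rows; each row is the pose to reach, as a shift and turn from the pose commanded when the call began, along the tool's axes at that moment; what a row does not reach only later rows make up. A row lasts 1/10 s, in which the tool goes at most 50 mm and 8.59 degrees, less where a joint would pass 70% of its speed; a pose out of reach is approached as far as the arm can. A call with a gripper value outside its range is refused whole. The fingers move at their own pace and stop on an object; "squeeze" is the grip in N (left out, the last holds). Time passes only in rows, so rows that repeat a pose let the fingers close. It gives the time, the measured TCP pose, the force, the opening and the grip force at its end, in the units of the state.
- manip.sense(): the state, without advancing time (a new reading comes with each control period).
- manip.snapshot(name): name is "side" or "top"; returns the picture (400x640x3 uint8, red, green, blue); there is no depth.
- manip.camera_model(name): a dict with "fov_y" (degrees; the focal length in pixels is half the picture's height over the tangent of half this angle, whatever the lens; pixels are square), "cx", "cy" (the principal point, pixels), "k1" (the pictures are not rectified: a ray, as slopes to the right and down, at radius r is drawn at 1 + k1 r^2 times it, then the intrinsics apply), "origin" and "orientation" of the camera in the world. Camera axes: x right, y up, looking along -z (the intrinsics and any distortion apply to the point x, -y, -z); pixel columns grow to the right and rows downward; lengths in m; the calibration is good to about 2 mm. A picture is of the moment at which its call begins. camera_model takes no time and is no camera call.
- manip.sign_off(): hands the job in; it is judged then, once.
The state is a dict: "t": time; "q": joint angles; "qd": joint speeds; "tau": joint torques, N m; "tcp_pos": TCP position; "tool_rot": TCP orientation; "force": force on the tool from outside, world axes, zero at the start; "ft_torque": the same for the moment, N m; "finger_gap": opening from 0.0 (shut) to 1.0 (fully open); "gripper_force": force on a finger pad.
Only numpy, scipy, OpenCV 4.12 (cv2) and the standard library are available. Lean on these libraries where they do the work, as an engineer would, in place of code of your own. Each camera call takes 0.05 s, during which the arm holds its last target. There are 200 camera calls.

## Working session

There is one attempt and no reset: what is moved stays moved. The work goes in short steps, Python scripts to look and compute and a tool call to move; the robot and the scene stay as the last step left them, time stands still between calls to the robot, and variables do not carry over. Pictures are saved under pics/ and viewed, at most 10 in all, crops included, and the job is handed in when it is done.

Besides the shell and the picture viewer there is one more tool, called after "Emit:" by a JSON object that holds its "api" and its "payload". drive_tool: Moves the arm, as the interface text tells. Its arguments: {"type":"object","properties":{"motion":{"type":"array","items":{"type":"array","items":{"type":"array","items":{"type":"number"}}}},"squeeze":{"type":"number"}},"required":["motion"]}

```bash
mkdir -p pics; ls
cat > h.py <<'E'
import numpy as np, cv2
from station import manip
from scipy.spatial.transform import Rotation as R
def cam(n):
    return manip.camera_model(n)
def ray(m,u,v,shape=(400,640)):
    f=200/np.tan(np.radians(m["fov_y"])/2)
    K=np.array([[f,0,m["cx"]],[0,f,m["cy"]],[0,0,1.]])
    p=cv2.undistortPoints(np.array([[[u,v]]],float),K,np.array([m["k1"],0,0,0,0.]))[0,0]
    # k1 polynomial in undistorted r: same as OpenCV
    d=R.from_quat(m["orientation"]).apply([p[0],-p[1],-1.])
    return np.array(m["origin"]),d/np.linalg.norm(d)
def onz(m,u,v,z):
    o,d=ray(m,u,v); return o+d*(z-o[2])/d[2]
def tri(m1,p1,m2,p2):
    o1,d1=ray(m1,*p1);o2,d2=ray(m2,*p2)
    s=np.linalg.lstsq(np.c_[d1,-d2],o2-o1,rcond=None)[0]
    a=o1+s[0]*d1;b=o2+s[1]*d2
    return (a+b)/2,np.linalg.norm(a-b)
def proj(m,P):
    f=200/np.tan(np.radians(m["fov_y"])/2)
    c=R.from_quat(m["orientation"]).inv().apply(np.atleast_2d(P)-np.array(m["origin"]))
    x=c[:,0]/-c[:,2];y=-c[:,1]/-c[:,2];r=1+m["k1"]*(x*x+y*y)
    return np.c_[f*x*r+m["cx"],f*y*r+m["cy"]]
def save(n,f):
    im=manip.snapshot(n); cv2.imwrite(f,im[:,:,::-1]); return im
E
python3 - <<'E'
from h import *
for n in("side","top"):
    save(n,f"pics/{n}0.png"); print(n,cam(n))
s=manip.sense(); print(s)
E
```

```text
pics
side {'fov_y': 57.89544743648808, 'cx': 315.8094578637031, 'cy': 196.91088697932682, 'k1': -0.006502885386207592, 'origin': array([ 0.10593743, -0.75498049,  0.69734292]), 'orientation': array([ 0.44557383, -0.1353494 , -0.25014478,  0.84886518])}
top {'fov_y': 42.86347692397376, 'cx': 309.2815819686235, 'cy': 197.19860909766635, 'k1': 0.012986203890452437, 'origin': array([ 0.28260025, -0.02046591,  1.62875054]), 'orientation': array([-0.0648273 ,  0.07432862,  0.70761218, -0.69968398])}
{'t': 0.1, 'q': array([ 1.16048640e+00,  5.28380774e-01,  1.43378272e+00,  1.90572208e-05,
        1.18139008e+00, -1.78516743e-01]), 'qd': array([ 0.00145186, -0.00134532, -0.00236838,  0.00129205, -0.00079562,
       -0.00190392]), 'tau': array([-7.99266691e-04, -4.43305743e+01, -1.78585446e+01, -2.57683332e-04,
        3.87923777e-03,  1.03963611e-06]), 'tcp_pos': array([0.14329235, 0.60769075, 0.2304241 ]), 'tool_rot': array([ 1.15640857e-01,  9.93290607e-01, -9.35715111e-04, -2.92940569e-04]), 'force': array([ 0.3123592 , -0.5499177 , -0.99842452]), 'ft_torque': array([0.02079974, 0.00310624, 0.03274183]), 'gripper_force': 0.0, 'finger_gap': 1.0061371473896468}
```

View pics/side0.png

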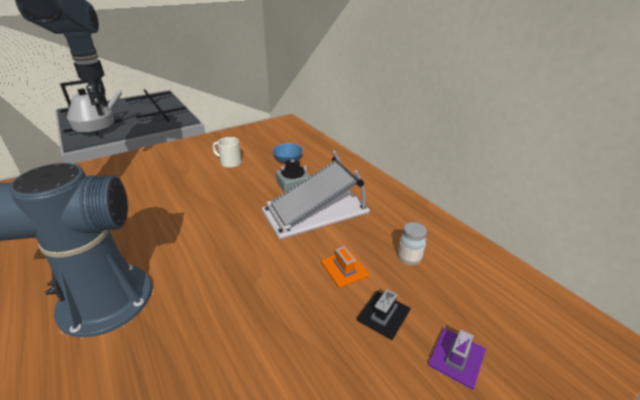

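View pics/top0.png

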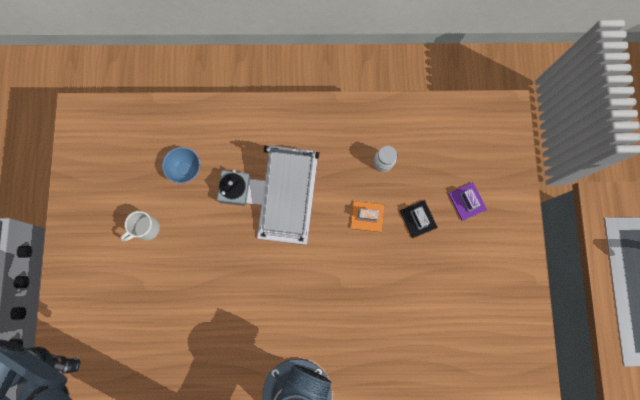

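The side view shows the slicer around (315,195), the black guard at (384,312), with the orange and purple guards as decoys at (345,265) and (460,352). In the top view the wheel is at (233,185), the deck spans (260–318, 148–242), and the black guard is at (419,218).

Run:
```python
from h import *
a=cv2.imread("pics/top0.png");b=cv2.imread("pics/side0.png")
A=cv2.resize(a[140:250,205:325],None,fx=5,fy=5,interpolation=cv2.INTER_CUBIC)
cv2.imwrite("pics/tc.png",A)
B=cv2.resize(b[140:240,250:380],None,fx=6,fy=6,interpolation=cv2.INTER_CUBIC)
cv2.imwrite("pics/sc.png",B)
C=np.hstack([cv2.resize(a[190:245,390:445],(400,400),interpolation=cv2.INTER_CUBIC),cv2.resize(b[280:345,350:415],(400,400),interpolation=cv2.INTER_CUBIC)])
cv2.imwrite("pics/gc.png",C)
```

```text
(no output)
```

View pics/tc.png

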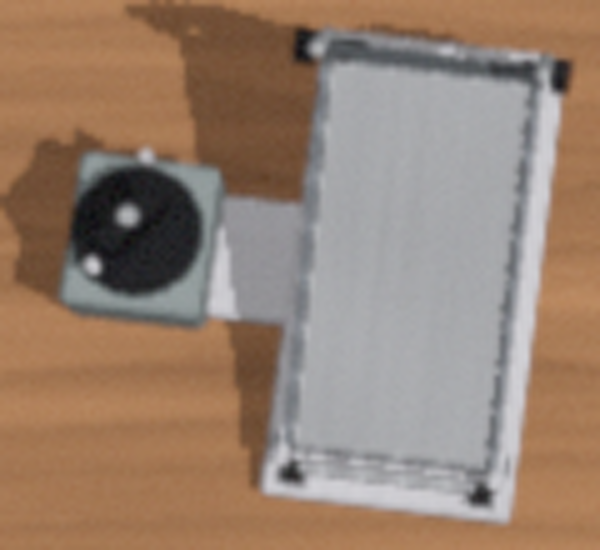

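View pics/sc.png

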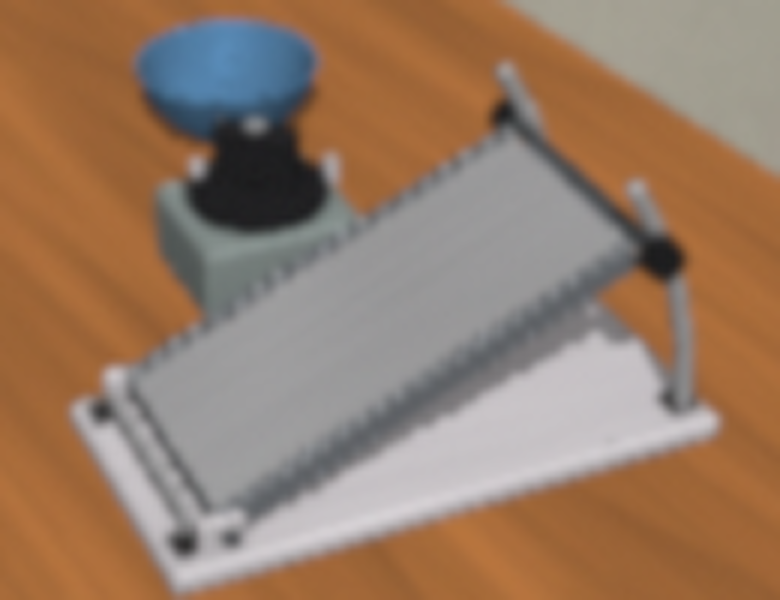

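View pics/gc.png

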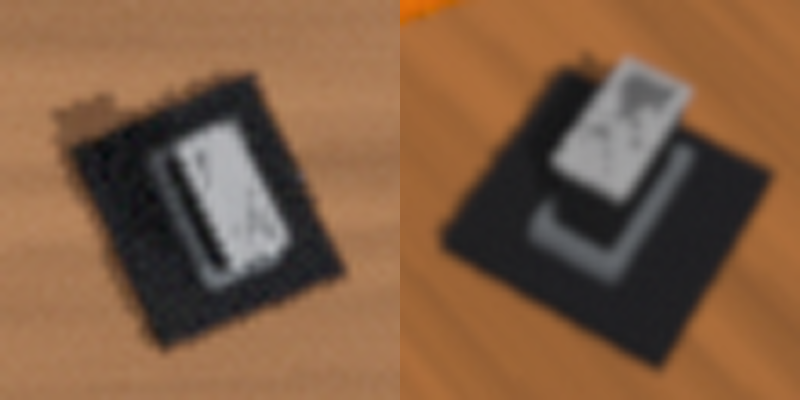

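Top crop: nub at (93,264), tab at (147,155), grip cap at (127,215), deck corners about (330,65), (540,80), (490,470) and (298,450). Side crop: deck corners at (510,130), (640,240), (215,510) and (130,385). In the guard crop, the sole corners and the light grip top are clear in both views.

```bash
cat > m.py <<'E'
from h import *
T=cam("top");S=cam("side")
t=lambda U,V:((U+.5)/5-.5+205,(V+.5)/5-.5+140)
s=lambda U,V:((U+.5)/6-.5+250,(V+.5)/6-.5+140)
k1=55/400;k2=65/400
gt=lambda U,V:((U+.5)*k1-.5+390,(V+.5)*k1-.5+190)
gs=lambda U,V:((U-400+.5)*k2-.5+350,(V+.5)*k2-.5+280)
np.set_printoptions(precision=4,suppress=True)
if __name__=="__main__":
    for n,a,b in [("cap",(127,215),(255,125)),("nub",(93,264),(197,168)),("tab",(147,155),(331,160)),
     ("plateLL",(265,491),(73,405)),("plateLR",(508,520),(178,588)),
     ("dHL",(330,65),(512,130)),("dHR",(540,80),(640,242)),("dLL",(298,452),(130,388)),("dLR",(490,470),(213,510))]:
        P,e=tri(T,t(*a),S,s(*b)); print(n,P,e)
    for n,a,b in [("far L",(74,148),(568,68)),("far R",(252,75),(770,172)),("near R",(345,272),(660,368)),("near L",(162,350),(442,240)),
     ("g1",(180,153),(628,57)),("g2",(236,120),(692,92)),("g3",(291,245),(617,203)),("g4",(226,270),(552,160))]:
        P,e=tri(T,gt(*a),S,gs(*b)); print(n,P,e, "t@z",onz(T,*gt(*a),.01 if n[0]!='g' else .054)[:2],"s@z",onz(S,*gs(*b),.01 if n[0]!='g' else .054)[:2])
E
python3 m.py
```

```text
cap [0.6357 0.2    0.0997] 0.0006502860395472907
nub [0.6114 0.2257 0.0668] 0.0022160375130003676
tab [0.682  0.193  0.0662] 0.000986503810523544
plateLL [0.4752 0.1216 0.0134] 9.37327099419388e-06
plateLR [ 0.4555 -0.0326  0.0068] 0.0004175669978202224
dHL [0.7224 0.0733 0.1297] 0.0014321128730562648
dHR [ 0.7109 -0.0541  0.1295] 0.0008015987003215889
dLL [0.4983 0.0994 0.029 ] 0.0010718034585477246
dLR [ 0.4833 -0.0212  0.0354] 0.0019517038719245765
far L [ 0.5616 -0.3366  0.0082] 0.0008513235052089104 t@z [ 0.5609 -0.336 ] s@z [ 0.5609 -0.3379]
far R [ 0.5932 -0.4173  0.0085] 0.0006243647282149899 t@z [ 0.5932 -0.4171] s@z [ 0.5918 -0.4179]
near R [ 0.5044 -0.4545  0.0027] 0.0020145428266349972 t@z [ 0.5042 -0.4531] s@z [ 0.4992 -0.4573]
near L [ 0.4712 -0.3716  0.0046] 4.328729680467287e-06 t@z [ 0.4705 -0.3705] s@z [ 0.4683 -0.3746]
g1 [ 0.5514 -0.3735  0.0561] 0.0024820484192291555 t@z [ 0.5507 -0.3732] s@z [ 0.5541 -0.3727]
g2 [ 0.5642 -0.3978  0.0532] 0.0020469999800506048 t@z [ 0.565  -0.3982] s@z [ 0.5626 -0.3979]
g3 [ 0.5094 -0.4189  0.0509] 0.002752763039530448 t@z [ 0.5101 -0.4189] s@z [ 0.5061 -0.42  ]
g4 [ 0.5006 -0.3914  0.0506] 0.001223989412039973 t@z [ 0.4996 -0.3903] s@z [ 0.4991 -0.3935]
```

```bash
cat > g.py <<'E'
from h import *
import sys
def go(x,y,z,ang=None):
    s=manip.sense(); r=R.from_quat(s["tool_rot"]); M=r.as_matrix()
    d=M.T@(np.array([x,y,z])-s["tcp_pos"])/.03
    a=np.degrees(np.arctan2(M[1,1],M[0,1]))
    print("t",round(s["t"],2),"tcp",s["tcp_pos"].round(4),"yang",a.round(1),"q6",s["q"][5].round(2),"F",s["force"].round(1),"gap",round(s["finger_gap"],3),"gf",round(s["gripper_force"],1),"zax",M[:,2].round(3))
    print("shift",d.round(2),"yaw",None if ang is None else round((a-ang)/8,2))
if __name__=="__main__": go(*map(float,sys.argv[1:]))
E
python3 g.py .6357 .2 .22 43.4
```

```text
t 0.1 tcp [0.1433 0.6077 0.2304] yang 76.7 q6 -0.18 F [ 0.3 -0.5 -1. ] gap 1.006 gf 0.0 zax [-0.001 -0.002 -1.   ]
shift [-19.1   -9.45   0.36] yaw 4.16
```

Emit:
{"api": "drive_tool", "payload": {"motion": [[[60,-19.1,-9.45,0.36,4.16],[60,-19.1,-9.45,0.36,4.16],[60,-19.1,-9.45,0.36,4.16],[60,-19.1,-9.45,0.36,4.16],[60,-19.1,-9.45,0.36,4.16],[60,-19.1,-9.45,0.36,4.16],[60,-19.1,-9.45,0.36,4.16],[60,-19.1,-9.45,0.36,4.16],[60,-19.1,-9.45,0.36,4.16],[60,-19.1,-9.45,0.36,4.16]]]}}

```text
t: 1.1
tcp_pos: [0.5298, 0.2879, 0.2224]
tool_rot: [0.395, 0.919, -0.0, -0.0]
force: [0.4, 0.9, -0.3]
finger_gap: 0.699
gripper_force: 0.0
```

```bash
python3 g.py .6357 .2 .14 43.4
```

```text
t 1.1 tcp [0.5298 0.2879 0.2224] yang 43.4 q6 -0.45 F [ 0.4  0.9 -0.3] gap 0.699 gf 0.0 zax [-0.001 -0.    -1.   ]
shift [-4.56  0.55  2.75] yaw 0.0
```

Emit:
{"api": "drive_tool", "payload": {"motion": [[[60,-4.5,0.5,0.5,0],[60,-4.5,0.5,0.5,0],[60,-4.5,0.5,0.5,0],[60,-4.5,0.5,2.6,0],[60,-4.5,0.5,2.6,0],[60,-4.5,0.5,2.6,0],[60,-4.5,0.5,2.6,0]]]}}

```text
t: 1.8
tcp_pos: [0.632, 0.2028, 0.1454]
tool_rot: [0.395, 0.919, -0.0, -0.0]
force: [-0.3, -0.1, 0.1]
finger_gap: 0.701
gripper_force: 0.0
```

```bash
python3 g.py .6357 .2 .07 43.4
python3 - <<'E'
from h import *
a=save("top","pics/t2.png")[:,:,::-1];b=save("side","pics/s2.png")[:,:,::-1]
c=np.hstack([cv2.resize(a[140:230,190:270],(480,540),interpolation=cv2.INTER_CUBIC),cv2.resize(b[100:220,240:311],(320,540),interpolation=cv2.INTER_CUBIC)])
cv2.imwrite("pics/c2.png",c)
E
```

```text
t 1.8 tcp [0.632  0.2028 0.1454] yang 43.5 q6 -0.62 F [-0.3 -0.1  0.1] gap 0.701 gf 0.0 zax [-0.  0. -1.]
shift [-0.15  0.03  2.51] yaw 0.01
```

View pics/c2.png

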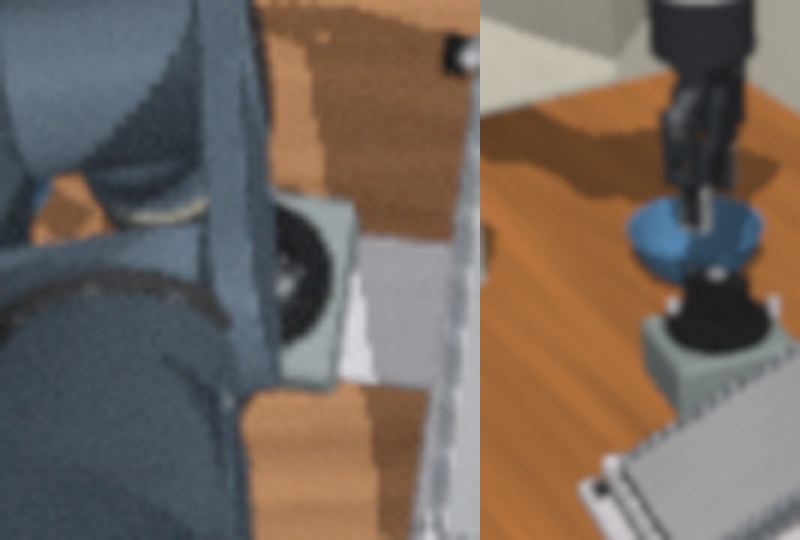

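The side crop shows the fingers directly above the grip bar. In the top view the arm covers the wheel. I'll descend and grip.

Emit:
{"api": "drive_tool", "payload": {"motion": [[[60,-0.1,0.03,1.2,0],[60,-0.1,0.03,2.45,0],[60,-0.1,0.03,2.45,0],[60,-0.1,0.03,2.45,0],[0,-0.1,0.03,2.45,0],[0,-0.1,0.03,2.45,0],[0,-0.1,0.03,2.45,0],[0,-0.1,0.03,2.45,0],[0,-0.1,0.03,2.45,0],[0,-0.1,0.03,2.45,0]]], "squeeze": 40}}

```text
t: 2.9
tcp_pos: [0.6341, 0.1987, 0.0736]
tool_rot: [0.395, 0.919, -0.002, -0.0]
force: [-4.3, -4.6, 7.8]
finger_gap: 0.18
gripper_force: 41.1
```

```bash
python3 g.py .6357 .2 .07 -97.3
```

```text
t 2.9 tcp [0.6341 0.1987 0.0736] yang 43.5 q6 -0.62 F [-4.3 -4.6  7.8] gap 0.18 gf 41.1 zax [-0.002 -0.003 -1.   ]
shift [-0.    0.07  0.12] yaw 17.6
```

Emit:
{"api": "drive_tool", "payload": {"motion": [[[0,0,-0.08,-0.08,0.5],[0,0,-0.08,-0.08,1.5],[0,0,-0.08,-0.08,2.5],[0,0,-0.08,-0.08,3.5],[0,0,-0.08,-0.08,4.5],[0,0,-0.08,-0.08,5.5],[0,0,-0.08,-0.08,6.5],[0,0,-0.08,-0.08,7.5],[0,0,-0.08,-0.08,8.5],[0,0,-0.08,-0.08,8.8]]]}}

```text
t: 3.9
tcp_pos: [0.6345, 0.1987, 0.0736]
tool_rot: [0.853, 0.522, 0.001, 0.001]
force: [3.1, 2.0, -7.0]
finger_gap: 0.178
gripper_force: 41.2
```

```bash
python3 g.py .6337 .1985 .0736 -97.3
```

```text
t 3.9 tcp [0.6345 0.1987 0.0736] yang -27.1 q6 0.61 F [ 3.1  2.  -7. ] gap 0.178 gf 41.2 zax [ 0.003  0.    -1.   ]
shift [-0.02 -0.02  0.  ] yaw 8.77
```

Emit:
{"api": "drive_tool", "payload": {"motion": [[[0,0,0,0.04,1.0],[0,0,0,0.04,2.0],[0,0,0,0.04,3.0],[0,0,0,0.04,4],[0,0,0,0.04,5],[0,0,0,0.04,6],[0,0,0,0.04,7],[0,0,0,0.04,8],[0,0,0,0.04,8.8],[0,0,0,0.04,8.8]]]}}

```text
t: 4.9
tcp_pos: [0.6349, 0.1984, 0.0736]
tool_rot: [0.998, -0.064, 0.002, -0.0]
force: [1.7, -1.5, -0.3]
finger_gap: 0.177
gripper_force: 42.2
```

```bash
python3 g.py .6337 .1985 .0736 -97.3;  python3 - <<'E'
from h import *
T=cam("top");S=cam("side")
a=save("top","pics/t3.png")[:,:,::-1];b=save("side","pics/s3.png")[:,:,::-1]
c=np.hstack([cv2.resize(a[140:230,190:270],(480,540),interpolation=cv2.INTER_CUBIC),cv2.resize(b[130:200,265:311],(320,487),interpolation=cv2.INTER_CUBIC).repeat(1,0)[:487] if 0 else cv2.resize(b[140:205,272:310],(316,540),interpolation=cv2.INTER_CUBIC)])
cv2.imwrite("pics/c3.png",c)
E
```

```text
t 4.9 tcp [0.6349 0.1984 0.0736] yang -97.4 q6 1.84 F [ 1.7 -1.5 -0.3] gap 0.177 gf 42.2 zax [ 0.003 -0.    -1.   ]
shift [-0.04 -0.    0.  ] yaw -0.01
```

View pics/c3.png

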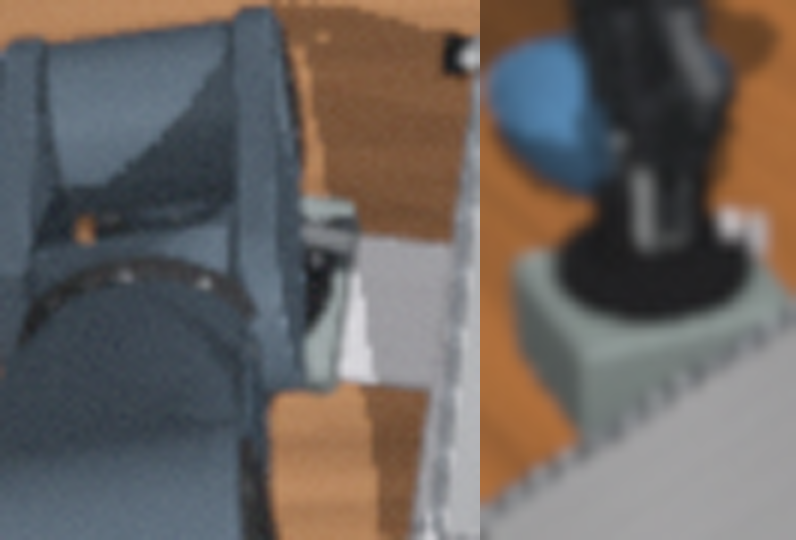

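The nub at (728,220) sits next to the tab at (755,230) in the side crop. I'll release and rise.

Emit:
{"api": "drive_tool", "payload": {"motion": [[[60,0,0,0,0],[60,0,0,0,0],[60,0,0,0,0],[60,0,0,0,0],[60,0,0,0,0],[60,0,0,-1,0],[60,0,0,-2.5,0],[60,0,0,-4,0],[60,0,0,-5.2,0],[60,0,0,-5.2,0]]]}}

```text
t: 6.0
tcp_pos: [0.6372, 0.1994, 0.2356]
tool_rot: [0.998, -0.064, 0.007, -0.001]
force: [1.1, 0.1, 0.6]
finger_gap: 0.701
gripper_force: 0.0
```

```bash
python3 g.py .532 -.3955 .21 -68.8
```

```text
t 6.0 tcp [0.6372 0.1994 0.2356] yang -97.3 q6 1.83 F [1.1 0.1 0.6] gap 0.701 gf 0.0 zax [ 0.013  0.002 -1.   ]
shift [-0.96 20.12  0.77] yaw -3.57
```

Emit:
{"api": "drive_tool", "payload": {"motion": [[[60,-1,20.1,0.3,-3.57],[60,-1,20.1,0.3,-3.57],[60,-1,20.1,0.3,-3.57],[60,-1,20.1,0.3,-3.57],[60,-1,20.1,0.3,-3.57],[60,-1,20.1,0.3,-3.57],[60,-1,20.1,0.3,-3.57],[60,-1,20.1,0.3,-3.57],[60,-1,20.1,0.3,-3.57],[60,-1,20.1,0.3,-3.57]]]}}

```text
t: 7.0
tcp_pos: [0.5447, -0.2895, 0.2203]
tool_rot: [0.983, 0.184, -0.0, -0.001]
force: [1.0, 0.1, -0.0]
finger_gap: 0.705
gripper_force: 0.0
```

```bash
python3 g.py .532 -.3955 .13 -68.8;  python3 - <<'E'
from h import *
T=cam("top")
a=save("top","pics/t4.png")[:,:,::-1];b=save("side","pics/s4.png")[:,:,::-1]
c=np.hstack([cv2.resize(a[160:210,210:260],(400,400),interpolation=cv2.INTER_CUBIC),cv2.resize(b[150:200,265:315],(400,400),interpolation=cv2.INTER_CUBIC)])
cv2.imwrite("pics/c4.png",c)
E
```

```text
t 7.0 tcp [ 0.5447 -0.2895  0.2203] yang -68.8 q6 0.53 F [ 1.   0.1 -0. ] gap 0.705 gf 0.0 zax [-0.001  0.001 -1.   ]
shift [-1.67  3.15  3.  ] yaw -0.0
```

View pics/c4.png

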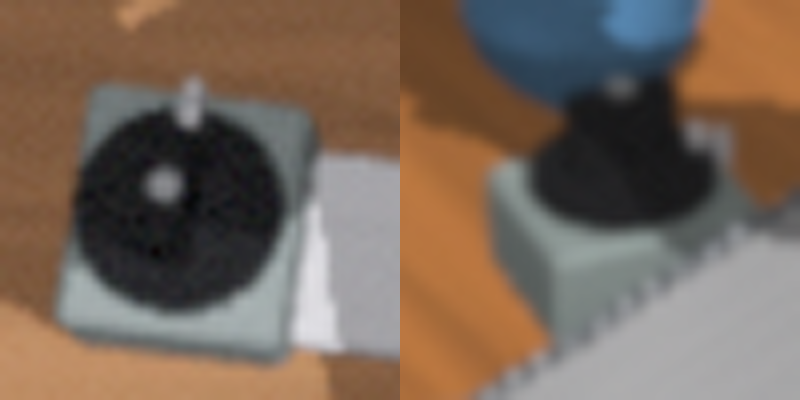

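The top crop shows the nub (187,112) lined up with the tab (194,85), after allowing for parallax, and the wheel is free. Next is the guard.

Emit:
{"api": "drive_tool", "payload": {"motion": [[[60,-1,2,0,0],[60,-1.6,3.1,1,0],[60,-1.6,3.1,2.9,0],[60,-1.6,3.1,2.9,0],[60,-1.6,3.1,2.9,0],[60,-1.6,3.1,2.9,0]]]}}

```text
t: 7.7
tcp_pos: [0.5354, -0.3909, 0.1349]
tool_rot: [0.983, 0.185, 0.0, -0.0]
force: [0.5, 0.7, 0.3]
finger_gap: 0.7
gripper_force: 0.0
```

```bash
python3 g.py .532 -.3955 .023 -68.8
```

```text
t 7.7 tcp [ 0.5354 -0.3909  0.1349] yang -68.7 q6 0.4 F [0.5 0.7 0.3] gap 0.7 gf 0.0 zax [ 0.  0. -1.]
shift [-0.16  0.1   3.73] yaw 0.01
```

Emit:
{"api": "drive_tool", "payload": {"motion": [[[60,-0.14,0.1,1.2,0],[60,-0.14,0.1,2.5,0],[60,-0.14,0.1,3.6,0],[60,-0.14,0.1,3.68,0],[60,-0.14,0.1,3.68,0],[0,-0.14,0.1,3.68,0],[0,-0.14,0.1,3.68,0],[0,-0.14,0.1,3.68,0],[0,-0.14,0.1,3.68,0],[0,-0.14,0.1,3.68,0]]], "squeeze": 30}}

```text
t: 8.7
tcp_pos: [0.5332, -0.3973, 0.0265]
tool_rot: [0.983, 0.184, 0.001, 0.002]
force: [0.2, 0.5, 6.5]
finger_gap: 0.299
gripper_force: 32.4
```

```bash
python3 g.py .532 -.3955 .22 -68.8
```

```text
t 8.7 tcp [ 0.5332 -0.3973  0.0265] yang -68.8 q6 0.39 F [0.2 0.5 6.5] gap 0.299 gf 32.4 zax [ 0.003 -0.003 -1.   ]
shift [-0.   -0.05 -6.45] yaw -0.0
```

Emit:
{"api": "drive_tool", "payload": {"motion": [[[50,0,0,0,0],[50,0,0,0,0],[50,0,0,0.1,0],[50,0,0,0.2,0],[50,0,0,0.2,0],[0,0,0,0.2,0],[0,0,0,0.2,0],[0,0,0,0.2,0],[0,0,0,0.2,0],[0,0,0,0.2,0]]], "squeeze": 35}}

```text
t: 9.7
tcp_pos: [0.5319, -0.3965, 0.0177]
tool_rot: [0.983, 0.184, 0.0, 0.0]
force: [-0.8, -0.1, -1.4]
finger_gap: 0.303
gripper_force: 34.8
```

```bash
python3 g.py .532 -.3955 .22 -68.8
```

```text
t 9.7 tcp [ 0.5319 -0.3965  0.0177] yang -68.8 q6 0.39 F [-0.8 -0.1 -1.4] gap 0.303 gf 34.8 zax [ 0. -0. -1.]
shift [ 0.02 -0.03 -6.74] yaw 0.0
```

Emit:
{"api": "drive_tool", "payload": {"motion": [[[0,0,0,-1,0],[0,0,0,-2.5,0],[0,0,0,-4,0],[0,0,0,-5.5,0],[0,0,0,-6.7,0],[0,0,0,-6.7,0],[0,0,0,-6.7,0]]]}}

```text
t: 10.4
tcp_pos: [0.5317, -0.3961, 0.2194]
tool_rot: [0.983, 0.184, 0.0, 0.0]
force: [-0.3, -0.1, -2.7]
finger_gap: 0.3
gripper_force: 35.1
```

```bash
python3 g.py .565 .031 .20 -97.3
```

```text
t 10.4 tcp [ 0.5317 -0.3961  0.2194] yang -68.8 q6 0.39 F [-0.3 -0.1 -2.7] gap 0.3 gf 35.1 zax [ 0.001 -0.    -1.   ]
shift [  6.18 -12.87   0.64] yaw 3.56
```

Lifted, with a load of about 2 to 2.7 N.

Emit:
{"api": "drive_tool", "payload": {"motion": [[[0,0.5,-1.2,0,0.4],[0,1.2,-2.6,0,0.8],[0,2,-4,0,1.2],[0,2.7,-5.5,0,1.6],[0,3.4,-7,0,2.0],[0,4.1,-8.5,0,2.4],[0,4.8,-10,0.2,2.8],[0,5.5,-11.4,0.4,3.2],[0,6.0,-12.4,0.5,3.56],[0,6.18,-12.87,0.64,3.56]]]}}

```text
t: 11.4
tcp_pos: [0.5631, 0.0341, 0.197]
tool_rot: [0.998, -0.062, -0.003, -0.001]
force: [0.3, -0.8, -1.0]
finger_gap: 0.296
gripper_force: 35.3
```

```bash
python3 g.py .575 .0297 .134 -97.3;  python3 - <<'E'
from h import *
a=save("side","pics/s5.png")[:,:,::-1]
b=save("top","pics/t5.png")[:,:,::-1]
cv2.imwrite("pics/c5.png",np.hstack([cv2.resize(a[90:240,250:390],(448,480),interpolation=cv2.INTER_CUBIC),cv2.resize(b[140:250,250:330],(349,480),interpolation=cv2.INTER_CUBIC)]))
E
```

```text
t 11.4 tcp [0.5631 0.0341 0.197 ] yang -97.1 q6 1.56 F [ 0.3 -0.8 -1. ] gap 0.296 gf 35.3 zax [-0.005  0.001 -1.   ]
shift [0.42 0.1  2.1 ] yaw 0.02
```

View pics/c5.png

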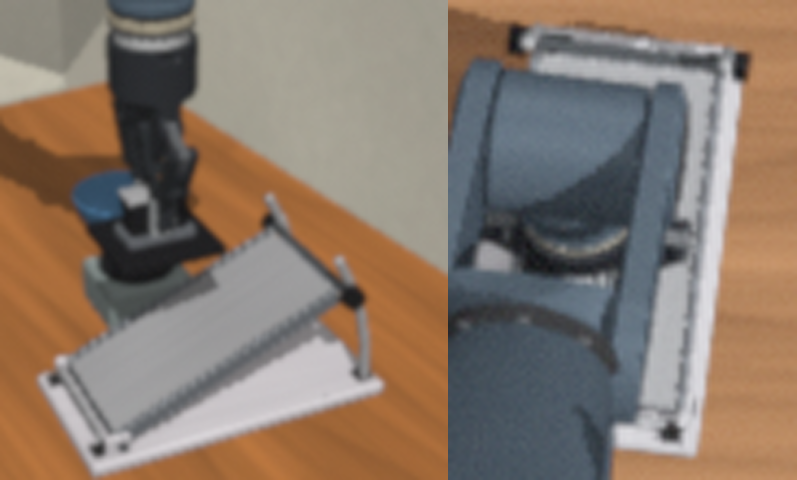

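The side crop shows the guard held level above the deck at about (165,235), clear of the rails and bars. I'll descend to just short of contact and lower the squeeze.

Emit:
{"api": "drive_tool", "payload": {"motion": [[[0,0.2,0.1,0.7,0],[0,0.4,0.1,1.5,0],[0,0.4,0.1,2.1,0],[0,0.4,0.1,2.1,0],[0,0.4,0.1,2.1,0]]], "squeeze": 24}}

```text
t: 12.0
tcp_pos: [0.5762, 0.0247, 0.136]
tool_rot: [0.998, -0.064, -0.001, 0.0]
force: [0.2, -0.1, -1.1]
finger_gap: 0.305
gripper_force: 35.2
```

```bash
python3 g.py .5911 .0276 .096 -97.3
```

```text
t 12.0 tcp [0.5762 0.0247 0.136 ] yang -97.4 q6 1.55 F [ 0.2 -0.1 -1.1] gap 0.305 gf 35.2 zax [-0.002 -0.    -1.   ]
shift [ 0.48 -0.16  1.33] yaw -0.01
```

Emit:
{"api": "drive_tool", "payload": {"motion": [[[0,0.1,-0.16,0.25,0],[0,0.2,-0.16,0.5,0],[0,0.25,-0.16,0.65,0],[0,0.3,-0.16,0.8,0],[0,0.34,-0.16,0.95,0],[0,0.34,-0.16,0.95,0]]], "squeeze": 22}}

```text
t: 12.6
tcp_pos: [0.5863, 0.0298, 0.1082]
tool_rot: [0.998, -0.063, -0.001, -0.0]
force: [-2.7, -0.3, 1.8]
finger_gap: 0.294
gripper_force: 36.1
```

```bash
python3 g.py .5911 .0276 .096 -97.3
```

```text
t 12.6 tcp [0.5863 0.0298 0.1082] yang -97.3 q6 1.56 F [-2.7 -0.3  1.8] gap 0.294 gf 36.1 zax [-0.002  0.    -1.   ]
shift [0.17 0.05 0.41] yaw 0.0
```

Emit:
{"api": "drive_tool", "payload": {"motion": [[[0,0.03,0.04,0.1,0],[0,0.06,0.04,0.2,0],[0,0.1,0.04,0.3,0],[0,0.13,0.04,0.38,0],[0,0.13,0.04,0.38,0]]]}}

```text
t: 13.1
tcp_pos: [0.5824, 0.0303, 0.0969]
tool_rot: [0.998, -0.063, -0.009, -0.001]
force: [-16.3, 4.8, 14.7]
finger_gap: 0.297
gripper_force: 38.8
```

```bash
python3 g.py .5911 .0276 .096 -97.3; python3 -c "
from station import manip;print(manip.sense()['ft_torque'])"
```

```text
t 13.1 tcp [0.5824 0.0303 0.0969] yang -97.2 q6 1.56 F [-16.3   4.8  14.7] gap 0.297 gf 38.8 zax [-0.018  0.003 -1.   ]
shift [0.3  0.05 0.02] yaw 0.01
[0.53227794 2.12502253 0.00968694]
```

Emit:
{"api": "drive_tool", "payload": {"motion": [[[0,-0.05,0,-0.2,0],[0,-0.1,0,-0.4,0],[0,0.0,0,-0.4,0],[0,0.0,0,-0.4,0]]]}}

```text
t: 13.5
tcp_pos: [0.5926, 0.0275, 0.109]
tool_rot: [0.998, -0.064, 0.001, 0.0]
force: [0.6, 0.1, -2.1]
finger_gap: 0.298
gripper_force: 36.6
```

```bash
python3 g.py .5904 .0277 .0978 -97.3
python3 - <<'E'
from h import *
a=save("side","pics/s6.png")[:,:,::-1]
b=save("top","pics/t6.png")[:,:,::-1]
cv2.imwrite("pics/c6.png",np.hstack([cv2.resize(a[130:230,270:370],(600,600),interpolation=cv2.INTER_CUBIC),cv2.resize(b[140:250,280:320],(200,600),interpolation=cv2.INTER_CUBIC)]))
E
```

```text
t 13.5 tcp [0.5926 0.0275 0.109 ] yang -97.3 q6 1.56 F [ 0.6  0.1 -2.1] gap 0.298 gf 36.6 zax [ 0.003 -0.    -1.   ]
shift [-0.07  0.    0.37] yaw 0.0
```

View pics/c6.png

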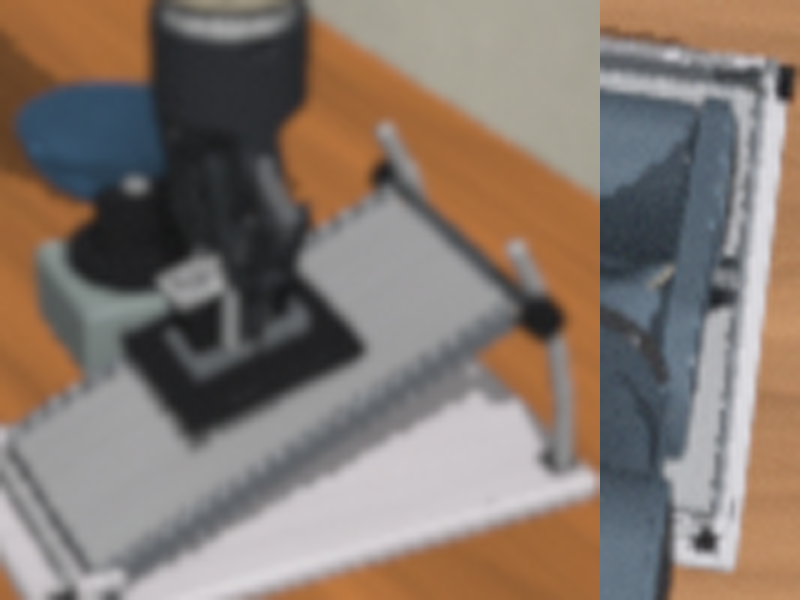

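The side crop shows the guard partly tilted: its near sole edge runs (193,443)→(365,352) against the deck rail (120,580)→(520,305), so about 0.15 rad is left. I'll press again.

Emit:
{"api": "drive_tool", "payload": {"motion": [[[0,0.03,0,0.15,0],[0,0.06,0,0.25,0],[0,0.1,0,0.35,0],[0,0.12,0,0.45,0],[0,0.12,0,0.52,0],[0,0.12,0,0.52,0]]]}}

```text
t: 14.2
tcp_pos: [0.5906, 0.0279, 0.0932]
tool_rot: [0.998, -0.063, -0.004, -0.0]
force: [-9.8, 0.3, 7.7]
finger_gap: 0.299
gripper_force: 38.0
```

```bash
python3 g.py .5904 .0277 .0978 -97.3; python3 -c "
from station import manip;print(manip.sense()['ft_torque'])"
```

```text
t 14.2 tcp [0.5906 0.0279 0.0932] yang -97.3 q6 1.56 F [-9.8  0.3  7.7] gap 0.299 gf 38.0 zax [-0.009  0.001 -1.   ]
shift [-0.01  0.01 -0.15] yaw 0.01
[-0.03916391  0.97616379  0.00321742]
```

Emit:
{"api": "drive_tool", "payload": {"motion": [[[0,0,0,0.07,0],[0,0,0,0.14,0],[0,0,0,0.14,0],[0,0,0,0.14,0]]]}}

```text
t: 14.6
tcp_pos: [0.59, 0.0279, 0.0898]
tool_rot: [0.998, -0.063, -0.005, 0.0]
force: [-11.2, 0.3, 14.5]
finger_gap: 0.303
gripper_force: 38.7
```

```bash
cat > a.py <<'E'
from h import *
# image slopes of sole's near edge vs predicted for tilts
a=save("side","pics/last.png")
S=cam("side")
hsv=cv2.cvtColor(a,cv2.COLOR_RGB2HSV)
u0,v0=270,130
# sole: dark pixels inside deck region
dark=((a.max(2)<62)).astype(np.uint8)
dark[:160]=0; dark[:,:280]=0; dark[:,345:]=0; dark[215:]=0
n,l,st,_=cv2.connectedComponentsWithStats(dark)
i=1+np.argmax(st[1:,4]); m=(l==i).astype(np.uint8)
# bottom contour per column -> V shape: near-low corner then near edge rising to right
cols=np.where(m.any(0))[0]; bot=np.array([np.where(m[:,c])[0].max() for c in cols])
k=np.argmax(bot); cr=cols[k]; cend=cols.max()
print("low corner",cr,bot[k],"right end",cend,"bottoms",list(zip(cols,bot))[::4])
sel=(cols>cr+4)&(cols<cr+24)
p=np.polyfit(cols[sel],bot[sel],1); print("edge slope",p[0])
P=onz(S,cr,bot[k],.07)
psi=-.127
for t in(0,.15,.25,.3,.35,.4,.45):
    Q=P+.05*np.array([np.cos(psi)*np.cos(t),np.sin(psi)*np.cos(t),np.sin(t)])
    q=proj(S,[P,Q]); d=q[1]-q[0]; print(t,(d[1]/d[0]).round(3))
E
python3 a.py; python3 g.py .5904 .0277 .0978 -97.3; python3 -c "
from station import manip;print(manip.sense()['ft_torque'])"
```

```text
low corner 304 207 right end 329 bottoms [(np.int64(282), np.int64(174)), (np.int64(286), np.int64(176)), (np.int64(290), np.int64(177)), (np.int64(294), np.int64(195)), (np.int64(298), np.int64(200)), (np.int64(302), np.int64(205)), (np.int64(306), np.int64(205)), (np.int64(310), np.int64(203)), (np.int64(314), np.int64(200)), (np.int64(318), np.int64(197)), (np.int64(322), np.int64(195)), (np.int64(326), np.int64(192))]
edge slope -0.6421052631578913
0 -0.275
0.15 -0.41
0.25 -0.503
0.3 -0.552
0.35 -0.602
0.4 -0.653
0.45 -0.708
t 14.65 tcp [0.59   0.0279 0.0898] yang -97.2 q6 1.56 F [-10.9   0.6  13.1] gap 0.297 gf 38.7 zax [-0.01   0.001 -1.   ]
shift [ 0.01  0.01 -0.27] yaw 0.01
[-0.13977331  1.26162397 -0.08812614]
```

Emit:
{"api": "drive_tool", "payload": {"motion": [[[0,0,0,0.06,0],[0,0,0,0.12,0],[0,0,0,0.12,0],[0,0,0,0.12,0]]]}}

```text
t: 15.05
tcp_pos: [0.5901, 0.0279, 0.0897]
tool_rot: [0.998, -0.063, -0.004, 0.0]
force: [-16.5, 1.1, 34.0]
finger_gap: 0.303
gripper_force: 41.4
```

```bash
python3 a.py|head -2|cut -c1-40;python3 a.py|grep edge; python3 g.py .5904 .0277 .0978 -97.3
python3 - <<'E'
from m import *
# deck slope: fit side-view deck corners/edges: near inner deck edge slope from first picture, predicted for tilts
a,b=s(213,510),s(640,242); print("deck edge img slope",(b[1]-a[1])/(b[0]-a[0]))
a,b=s(130,388),s(512,130); print("far edge img slope",(b[1]-a[1])/(b[0]-a[0]))
psi=-.127;x=np.array([np.cos(psi),np.sin(psi),0]);y=np.array([-x[1],x[0],0])
o=np.array([.4945,.0416,.03])
for t in(.3,.35,.4,.45,.5):
    u=x*np.cos(t)+[0,0,np.sin(t)]
    r=[]
    for w in(-.062,.062):
        q=proj(S,[o+w*y,o+w*y+.245*u]);d=q[1]-q[0];r.append((d[1]/d[0]).round(3))
    print(t,r)
E
```

```text
low corner 304 207 right end 329 bottoms
edge slope -0.6421052631578913
edge slope -0.6421052631578913
t 15.15 tcp [0.5901 0.0279 0.0897] yang -97.2 q6 1.56 F [-16.9   0.8  34.4] gap 0.299 gf 41.4 zax [-0.008  0.    -1.   ]
shift [ 0.01  0.01 -0.27] yaw 0.01
deck edge img slope -0.6276346604215454
far edge img slope -0.6753926701570678
0.3 [np.float64(-0.556), np.float64(-0.539)]
0.35 [np.float64(-0.605), np.float64(-0.591)]
0.4 [np.float64(-0.656), np.float64(-0.644)]
0.45 [np.float64(-0.709), np.float64(-0.701)]
0.5 [np.float64(-0.765), np.float64(-0.76)]
```

Another 20 N produced no motion and the sole tilt (about 0.39) matches the deck (about 0.39), so it is flush. I'll ease to a light push.

Emit:
{"api": "drive_tool", "payload": {"motion": [[[0,-0.02,0,-0.06,0],[0,-0.04,0,-0.12,0],[0,-0.04,0,-0.12,0],[0,-0.04,0,-0.12,0],[0,-0.04,0,-0.12,0],[0,-0.04,0,-0.12,0]]]}}

```text
t: 15.75
tcp_pos: [0.5903, 0.028, 0.0899]
tool_rot: [0.998, -0.063, -0.003, -0.0]
force: [-8.7, 0.1, 12.4]
finger_gap: 0.299
gripper_force: 38.5
```

```bash
python3 a.py|grep edge; python3 g.py .5904 .0277 .0978 -97.3
python3 - <<'E'
from m import *
q0=cv2.imread("pics/last.png")
# wheel check in side view: bright spots near wheel, and guard low corner vs. prediction
x=np.array([np.cos(-.127),np.sin(-.127),0]);y=np.array([-x[1],x[0],0]);o=np.array([.4945,.0416,.03])
for t in(.38,.4):
    u=x*np.cos(t)+[0,0,np.sin(t)]
    print(t,proj(S,[o+.075*u-.045*y,o+.175*u-.045*y]).round(1))
a=cv2.cvtColor(q0,cv2.COLOR_BGR2GRAY).astype(int);b=cv2.cvtColor(cv2.imread("pics/s4.png"),cv2.COLOR_BGR2GRAY).astype(int)
print("tab/nub patch diff",np.abs(a-b)[160:178,298:308].mean(), "size",b[160:178,298:308].max())
E
```

```text
edge slope -0.6526315789473641
t 15.8 tcp [0.5902 0.0279 0.0899] yang -97.3 q6 1.56 F [-7.5  0.7 12.8] gap 0.306 gf 38.5 zax [-0.007  0.    -1.   ]
shift [ 0.    0.01 -0.26] yaw 0.0
0.38 [[305.5 208.5]
 [333.4 190.8]]
0.4 [[305.3 208.2]
 [333.1 190. ]]
tab/nub patch diff 35.15 size 127
```

```bash
python3 -c "
from station import manip;print(manip.sign_off())"
```

```text
the job is handed in; nothing more can be done
None
```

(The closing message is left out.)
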